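# Roll the trolley wheel into its wheel rest

### The job

A trolley wheel with an orange hub stands on its rim on the bench, in line with the open end of a small wooden wheel rest. Push it along so that it rolls on its rim, over the low brass bar and in between the rest's side rails, until it stands there against or close to the green stop, then leave it standing. Do not lift it, drag it without turning, or let it fall flat, and leave the spare wheel, the glue pot and the red thread spool where they are.

Things in the scene. Friction and masses are not known exactly. Their poses are not given: they have to be found in the camera images.
- trolley_wheel: Grey hard nylon wheel with orange hub discs, 100 mm across, 34 mm wide, 0.18 to 0.35 kg, standing loose on its rim. Origin: hub centre (50 mm up). y axis = axle; at the start x points level towards the rest, z up; x and z turn with it. Smooth tread (friction about 0.3): pushed forward from behind at hub height by an upright finger it rolls; pushed slowly it coasts a few cm at most.
- wheel_mark (a point): White dot of 10 mm, one on each face of the trolley wheel, 42.5 mm from the hub centre; this point lies between the two dots, inside the wheel. At the top at the start (about 92 mm above the bench); turns with the wheel, which advances 314 mm a turn.
- wheel_rest: Wooden wheel rest fixed to the bench. Origin: on the bench below the parked wheel's hub; x = the way the wheel rolls in, z up. Side rails 18 mm high, inner faces at y = +-28 mm, from x = -55 to 51 mm, flaring back to x = -89 mm. Green stop block, 30 mm high, near face at x = 48 mm. The wheel starts at x = -165 to -215 mm, within 3 mm of y = 0, heading within 0.02 rad of x.
- spare_wheel: Bystander: the same wheel with a blue hub, lying flat on the bench beside the lane (on the rest's +y side); 100 mm across, 34 mm high. Origin at its centre. Loose.
- glue_pot: Bystander: beige round stoneware pot, 72 mm across, 65 mm high, standing beside the lane (on the rest's -y side, near the mouth). Origin at the centre of its underside. Loose.
- thread_spool_2: Bystander: wooden spool with red thread, 42 mm across, 52 mm high, standing beside the rest (on its -y side). Origin at the centre of its underside. Loose.
- rest_bar (a point): Middle of the round brass bar that lies across the rest on the bench, 2 mm high (this point at bench height), 16 mm before the parked hub's place. The wheel bumps over it under a light push (a few N) and then stays between it and the green stop, with 2 mm of play either way.
There are look-alikes about, which are no part of the job. What is shaped like the trolley_wheel but purple or turquoise is not meant.

How it is judged:
By the outcome, as a careful person would: the job done as asked, in the order asked, and still so for the second after the job is handed in, with the robot touching nothing.
It also fails if it takes over 42 s, if anything falls off the work surface, if the arm or the gripper's body presses on something with over 40 N, if the wrist force passes 120 N, or if a joint passes its speed limit or range.

### The arm

A 6-joint arm with a two-finger parallel gripper is mounted at the origin on a cart in front of the work surface, level with it; the furniture and walls round the work are solid. World frame = base frame: x ahead of the robot, y to its left, z up, the work surface at z = 0. Lengths are in m, angles in rad, forces in N, time in s.
With the tool pointing down it reaches from about 0.425 to 0.95 m from the base axis. Payload 3.5 kg.
Tool frame: the origin (TCP) lies midway between the tips of the shut fingers; the grasp point (between the pads) lies 19 mm behind it; z points along the fingers, y is the direction in which the jaws open and shut (so a half turn about z gives the same grasp; the last joint's range is limited). The gripper opens to 85 mm and grips with 20 to 120 N. Pads are 22 mm wide; open, the fingers measure 114 mm over their backs; the gripper's body (76 mm by 85 mm) begins 54 mm behind the grasp point. The pads swing forward as they close: fully open they stand 13 mm farther back than shut.
Start: joints at [-1.253, 0.286, 1.577, -0, 1.279, -0.15], TCP at [0.304, -0.602, 0.231] pointing down, gripper open.
Joint ranges: [-2.77, 2.77], [-0.9, 2.22], [0.21, 2.48], [-1.53, 4.67], [0.24, 2.81], [-2.84, 2.84]. Speed limits (rad/s): [2.79, 2.79, 3.14, 3.14, 3.14, 3.14].

### API

Orientations are given as a unit quaternion [x, y, z, w].
In Python, from plant import * gives the robot as it stands.
- The arm moves only by the shell command python3 -m jog 'ROWS' [FORCE]. ROWS is a JSON object of lists of equal length, an entry for each row: "travel": the shift along the world's x, y, z in mm, a list of three; "dr": the turn, a rotation vector about the world's x, y, z in degrees, a list of three; "jaw": the closure in counts, from 0 (fully open) to 255 (shut). In form: {"travel": [[x, y, z], ...], "dr": [[wx, wy, wz], ...], "jaw": [jaw, ...]}. A call has 1 to 5 rows; each row shifts and turns the commanded pose from where the row before left it; what a row does not reach is not made up. A row lasts 1/12 s, in which the tool goes at most 41.7 mm and 7.16 degrees, less where a joint would pass 70% of its speed; a pose out of reach is approached as far as the arm can. A call is refused whole if a number of a shift passes 41.7 or a number of a turn 7.16, either way. A call with a gripper value outside its range is refused whole. The fingers move at their own pace and stop on an object; FORCE is the grip in N (left out, the last holds). Time passes only in rows, so rows that do not move let the fingers close. It gives the time, the measured TCP pose, the force and the opening at its end, in the units of the state.
- get_state(): the state, without advancing time (a new reading comes with each control period).
- read_camera(name): name is "scene" or "top" or "wrist"; returns the picture (420x560x3 uint8, red, green, blue); there is no depth.
- camera_info(name): a dict with "K" (3x3 intrinsics, pixels), "R" (3x3) and "t" (3): a world point X has camera coordinates R X + t; the wrist camera has in their place "mount" (4x4, takes a point from camera to tool coordinates, whose origin is the TCP and whose axes are the flange's). Camera axes: x right, y down, z forward; pixel columns grow to the right and rows downward; lengths in m; the calibration is good to about 2 mm. A picture is of the moment at which its call begins: read the wrist's pose just before it. camera_info takes no time and is no camera call.
- sign_off(): hands the job in, once; it reports no verdict.
The state is a dict: "time": time; "qpos": joint angles; "dq": joint speeds; "joint_efforts": joint torques, N m; "eef_pos": TCP position; "tcp_rot": TCP orientation; "contact_force": force on the tool from outside, world axes, zero at the start; "wrist_torque": the same for the moment, N m; "opening": opening from 0.0 (shut) to 1.0 (fully open).
Only numpy, scipy, OpenCV 4.12 (cv2) and the standard library are available. Lean on these libraries where they do the work, as an engineer would, in place of code of your own. Each camera call takes 0.05 s, during which the arm holds its last target. There are 200 camera calls.

## Working session

There is one attempt and no reset: what is moved stays moved. The work goes in short steps, Python scripts to look and compute and a shell command to move; the robot and the scene stay as the last step left them, time stands still between calls to the robot, and variables do not carry over. Pictures are saved under pics/ and viewed, about 8 in all and at most 12, crops included, and the job is handed in when it is done.

```bash
mkdir -p pics; python3 - <<'E'
from plant import *
import cv2,numpy as np
for n in("scene","top"):
    cv2.imwrite(f"pics/{n}0.png",cv2.cvtColor(read_camera(n),cv2.COLOR_RGB2BGR))
    c=camera_info(n);print(n,np.round(c["K"],1).tolist(),np.round(c["R"],3).tolist(),np.round(c["t"],3).tolist())
print(get_state())
E
```

```text
scene [[516.1, 0.0, 284.6], [0.0, 516.1, 208.4], [0.0, 0.0, 1.0]] [[-0.554, -0.832, 0.009], [-0.377, 0.241, -0.894], [0.742, -0.499, -0.448]] [0.355, 0.281, 0.794]
top [[383.6, 0.0, 275.7], [0.0, 383.6, 209.1], [0.0, 0.0, 1.0]] [[0.003, -1.0, 0.001], [-0.994, -0.003, -0.111], [0.111, -0.001, -0.994]] [0.086, 0.549, 0.883]
{'time': 0.1, 'qpos': array([-1.25297917e+00,  2.87085854e-01,  1.57801334e+00,  7.59571630e-06,
        1.27859345e+00, -1.50015988e-01]), 'dq': array([ 0.0003754 , -0.00099959, -0.00259764,  0.00090181,  0.00025508,
       -0.00038825]), 'joint_efforts': array([ 1.00863021e-03, -4.07297623e+01, -2.93699276e+01, -1.33323965e-04,
        3.43760992e-03, -4.84711961e-06]), 'eef_pos': array([ 0.3042274 , -0.60189941,  0.23008899]), 'tcp_rot': array([ 9.72765757e-01,  2.31788004e-01, -8.43691895e-05, -1.04660917e-03]), 'contact_force': array([-0.03700636, -0.31173065,  0.08714112]), 'wrist_torque': array([0.05771253, 0.07280383, 0.06418986]), 'opening': 0.9984005329683683}
```

View pics/scene0.png

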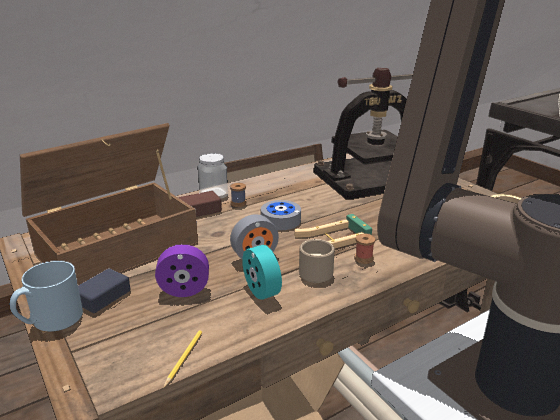

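View pics/top0.png

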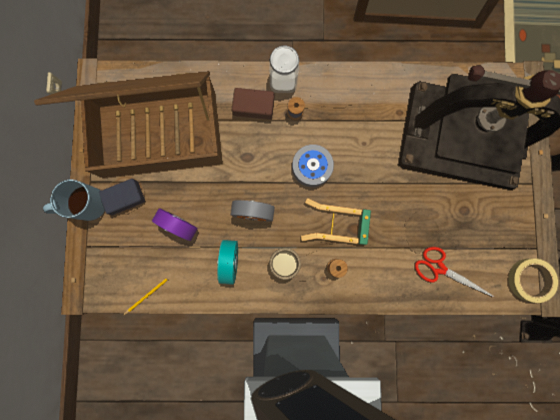

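The candidates shaped like the trolley wheel are:
- scene (258,240) / top (252,211): grey with an orange hub.
- scene (182,270): purple.
- scene (262,272): turquoise.

The grey and orange one fits the description. It also stands in line with the rest, whose green stop is at top (365,226). I'll measure it and confirm with a crop.

```bash
cat >h.py <<'E'
from plant import *
import cv2,numpy as np
def ray(n,uv,z):
    c=camera_info(n);K,R,t=map(np.array,(c["K"],c["R"],c["t"]))
    C=-R.T@t; d=np.linalg.solve(K,np.r_[np.array(uv,float),1]); d=R.T@d
    return C+d*(z-C[2])/d[2]
def hsv(im): return cv2.cvtColor(im,cv2.COLOR_RGB2HSV)
def blob(m):
    cs,_=cv2.findContours(m.astype(np.uint8),0,2); return max(cs,key=cv2.contourArea)
def crop(im,x0,x1,y0,y1,s,name): cv2.imwrite(name,cv2.cvtColor(cv2.resize(im[y0:y1,x0:x1],None,fx=s,fy=s,interpolation=2),cv2.COLOR_RGB2BGR))
E
python3 - <<'E'
from h import *
t=read_camera("top");s=read_camera("scene")
H=hsv(t)
def win(m,x0,x1,y0,y1):
    o=np.zeros(m.shape,bool);o[y0:y1,x0:x1]=m[y0:y1,x0:x1];return o
for nm,m,z in(("wheel",win((H[...,1]<60)&(H[...,2]>50),222,285,192,232),.05),("stop",win((H[...,0]>55)&(H[...,0]<95)&(H[...,1]>80),345,385,195,255),.03),
  ("rails",win((H[...,0]>12)&(H[...,0]<28)&(H[...,2]>190),298,362,195,250),.018)):
    c=blob(m);b=cv2.boxPoints(cv2.minAreaRect(c));print(nm,cv2.contourArea(c),b.round(1).tolist())
    print([ray("top",p,z)[:2].round(4).tolist() for p in b])
    if nm=="rails":
        ys,xs=np.where(m)
        for x in range(298,362,5): print(x,sorted(ys[xs==x]))
h=hsv(s);c=blob(win((h[...,0]<18)&(h[...,1]>180)&(h[...,2]>150),235,285,215,265));print("orange scene",cv2.boundingRect(c))
a=cv2.resize(t[180:260,210:390],(720,320),interpolation=2);b=cv2.resize(s[190:290,210:390],None,fx=3,fy=2.6,interpolation=2)
b=cv2.resize(b,(720,280));cv2.imwrite("pics/c1.png",np.vstack([a,b])[...,::-1])
E
```

```text
wheel 610.0 [[230.1999969482422, 215.5], [232.39999389648438, 197.60000610351562], [274.20001220703125, 202.6999969482422], [272.1000061035156, 220.60000610351562]]
[[0.5313, 0.1936], [0.5733, 0.1892], [0.5617, 0.0913], [0.5197, 0.0962]]
stop 231.0 [[358.29998779296875, 242.8000030517578], [361.79998779296875, 209.3000030517578], [370.20001220703125, 210.10000610351562], [366.70001220703125, 243.6999969482422]]
[[0.4694, -0.1074], [0.5492, -0.1173], [0.5471, -0.1373], [0.4674, -0.1271]]
rails 213.0 [[300.79998779296875, 239.89999389648438], [301.29998779296875, 227.8000030517578], [357.5, 230.10000610351562], [357.0, 242.1999969482422]]
[[0.4763, 0.0275], [0.5053, 0.0261], [0.5001, -0.1086], [0.4711, -0.1068]]
298 []
303 [np.int64(236), np.int64(237), np.int64(238), np.int64(239), np.int64(240)]
308 [np.int64(199), np.int64(200), np.int64(201), np.int64(202), np.int64(203), np.int64(235), np.int64(236), np.int64(237), np.int64(238), np.int64(239)]
313 [np.int64(201), np.int64(202), np.int64(203), np.int64(204), np.int64(205), np.int64(234), np.int64(235), np.int64(236), np.int64(237)
[... 683 characters left out ...]
38 [np.int64(207), np.int64(208), np.int64(209), np.int64(210), np.int64(211), np.int64(236), np.int64(237), np.int64(238), np.int64(239), np.int64(240)]
343 [np.int64(207), np.int64(208), np.int64(209), np.int64(210), np.int64(211), np.int64(237), np.int64(238), np.int64(239), np.int64(240)]
348 [np.int64(208), np.int64(209), np.int64(210), np.int64(211), np.int64(212), np.int64(237), np.int64(238), np.int64(239), np.int64(240), np.int64(241)]
353 [np.int64(209), np.int64(210), np.int64(211), np.int64(212), np.int64(238), np.int64(239), np.int64(240), np.int64(241), np.int64(242)]
358 [np.int64(209), np.int64(210), np.int64(211), np.int64(212), np.int64(213)]
orange scene (243, 228, 29, 22)
```

View pics/c1.png

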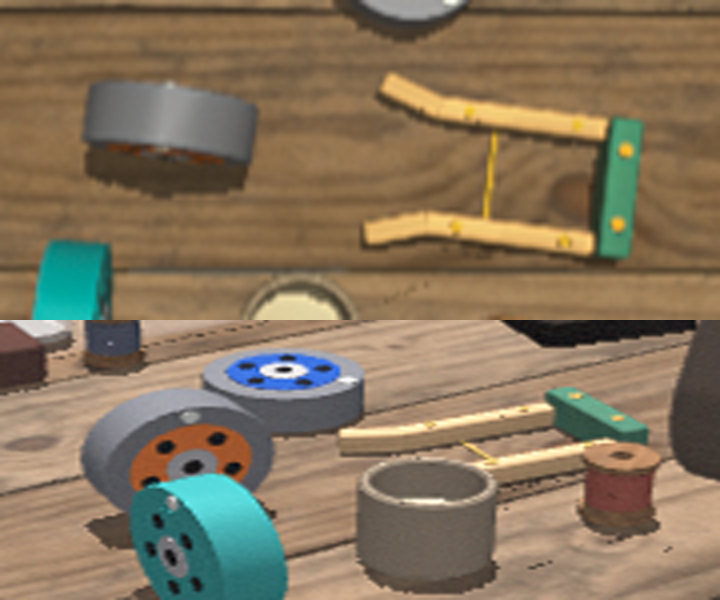

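Crop check: the top view shows the grey wheel, with an orange face and a white dot at the top, in line with the rest mouth. The stop is at the right end and the brass bar is visible, so the target is confirmed.

| Item | Estimate (m) |
|---|---|
| Roll direction | (-0.12, -0.993) |
| Hub | (0.542, 0.142) |
| Parked hub | (0.515, -0.065) |
| Distance to park | 0.209 (within the stated range) |

Next I go to a point behind the wheel, keeping clear of the press.

```bash

python3 -m jog '{"travel":[[4.5,38,0],[4.5,38,0],[4.5,38,0],[4.5,38,0],[4.5,38,0]],"dr":[[0,0,2],[0,0,2],[0,0,2],[0,0,2],[0,0,2]],"jaw":[255,255,255,255,255]}'
python3 -m jog '{"travel":[[4.5,38,0],[4.5,38,0],[4.5,38,0],[17,33.5,0],[17,33.5,0]],"dr":[[0,0,2],[0,0,2],[0,0,2],[0,0,2],[0,0,2]],"jaw":[255,255,255,255,255]}'
python3 -m jog '{"travel":[[17,33.5,0],[17,33.5,0],[17,33.5,0],[17,33.5,0],[12,36,0]],"dr":[[0,0,3],[0,0,3],[0,0,3],[0,0,3],[0,0,3]],"jaw":[255,255,255,255,255]}'
python3 -m jog '{"travel":[[12,36,0],[12,36,0],[12,36,0],[12,36,0],[12,36,0]],"dr":[[0,0,3],[0,0,3],[0,0,3],[0,0,3],[0,0,3]],"jaw":[255,255,255,255,255]}'
python3 -m jog '{"travel":[[12,36,0],[12,36,0],[12,36,0],[0,0,0],[0,0,0]],"dr":[[0,0,3],[0,0,3],[0,0,0.3],[0,0,0],[0,0,0]],"jaw":[255,255,255,255,255]}'
python3 - <<'E'
from h import *
st=get_state();print(st["eef_pos"],st["tcp_rot"])
w=read_camera("wrist");cv2.imwrite("pics/w1.png",w[...,::-1]);print(camera_info("wrist"))
from scipy.spatial.transform import Rotation as R
print(R.from_quat(st["tcp_rot"]).as_matrix().round(3))
E
```

```text
time: 0.62
eef_pos: [0.3267, -0.4106, 0.2308]
tcp_rot: [0.949, 0.316, -0.0, -0.0]
contact_force: [1.1, 1.0, 0.2]
opening: 0.3
time: 1.03
eef_pos: [0.3742, -0.2296, 0.2314]
tcp_rot: [0.918, 0.397, 0.0, 0.0]
contact_force: [0.9, -0.5, 0.7]
opening: -0.002
time: 1.45
eef_pos: [0.4552, -0.0598, 0.2315]
tcp_rot: [0.857, 0.515, 0.0, 0.0]
contact_force: [0.9, 0.5, 0.3]
opening: -0.0
time: 1.87
eef_pos: [0.5145, 0.1206, 0.2313]
tcp_rot: [0.783, 0.622, 0.0, 0.0]
contact_force: [0.7, -0.7, 0.3]
opening: -0.001
time: 2.28
eef_pos: [0.5502, 0.2281, 0.2306]
tcp_rot: [0.747, 0.664, -0.001, -0.0]
contact_force: [-0.5, -0.8, 0.0]
opening: 0.001
[0.55017909 0.22814768 0.23060655] [ 7.47310620e-01  6.64474520e-01 -6.41279697e-04 -1.95051274e-04]
{'K': array([[291.06075922,   0.        , 272.9507437 ],
       [  0.        , 291.06075922, 210.82567682],
       [  0.        ,   0.        ,   1.        ]]), 'mount': array([[ 4.47749978e-04, -9.44407812e-01, -3.28776039e-01,
         8.43463084e-02],
       [ 9.99999891e-01,  3.79304537e-04,  2.72318391e-04,
        -9.25318228e-04],
       [-1.32473373e-04, -3.28776125e-01,  9.44407879e-01,
        -1.42537376e-01],
       [ 0.00000000e+00,  0.00000000e+00,  0.00000000e+00,
         1.00000000e+00]])}
[[ 0.117  0.993 -0.001]
 [ 0.993 -0.117 -0.001]
 [-0.001 -0.001 -1.   ]]
```

View pics/w1.png

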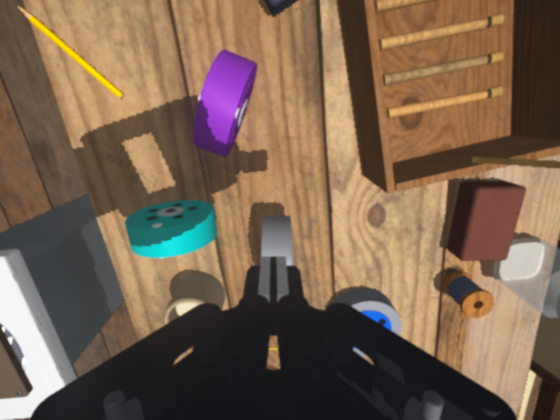

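The wrist view shows the wheel's rear tread at about (277,238), with its back edge at row ~216. The shut fingers are just right of the lane centre, and the purple wheel is clear at (225,100). I'll check the lateral offset by ray.

```bash
python3 - <<'E'
from h import *
from scipy.spatial.transform import Rotation as Ro
st=get_state();w=cv2.imread("pics/w1.png")[...,::-1].copy();c=camera_info("wrist")
M=np.eye(4);M[:3,:3]=Ro.from_quat(st["tcp_rot"]).as_matrix();M[:3,3]=st["eef_pos"];T=M@c["mount"]
def wr(u,v,z):
    d=T[:3,:3]@np.linalg.solve(c["K"],[u,v,1.]);C=T[:3,3];return (C+d*(z-C[2])/d[2])
H=hsv(w)
d=np.array([-.12,-.993]);d/=np.linalg.norm(d);n=np.array([-d[1],d[0]]);P=np.array([.5151,-.0647])
print("tcp lat",(st["eef_pos"][:2]-P)@n, (st["eef_pos"][:2]-P)@d)
for v in(217,219,224,230,240,250):
    r=(H[v,:,1]<50)&(H[v,:,2]>60);x=np.where(r[250:305])[0]+250
    a,b=x.min(),x.max()
    for z in(.05,.1):
        p=wr((a+b+1)/2,v,z)[:2];q=np.linalg.norm(wr(a,v,z)-wr(b+1,v,z));print(v,a,b,z,"lat %.4f long %.4f width %.4f"%((p-P)@n,(p-P)@d,q))
E
```

```text
tcp lat -0.0002976486309276549 -0.2936864580414721
217 263 288 0.05 lat 0.0023 long -0.2576 width 0.0308
217 263 288 0.1 lat 0.0018 long -0.2762 width 0.0260
219 263 289 0.05 lat 0.0029 long -0.2550 width 0.0321
219 263 289 0.1 lat 0.0023 long -0.2741 width 0.0271
224 262 290 0.05 lat 0.0030 long -0.2487 width 0.0347
224 262 290 0.1 lat 0.0023 long -0.2687 width 0.0293
230 262 290 0.05 lat 0.0030 long -0.2409 width 0.0349
230 262 290 0.1 lat 0.0024 long -0.2621 width 0.0295
240 261 291 0.05 lat 0.0031 long -0.2277 width 0.0378
240 261 291 0.1 lat 0.0024 long -0.2510 width 0.0319
250 261 291 0.05 lat 0.0032 long -0.2141 width 0.0383
250 261 291 0.1 lat 0.0025 long -0.2395 width 0.0323
```

The wheel is 3 mm to the +x side of the tool, with its back about 35 mm ahead of the TCP. I'll shift 3 mm and descend to z ≈ 42 mm.

```bash

python3 -m jog '{"travel":[[3,0,-38],[0,0,-38],[0,0,-38],[0,0,-38],[0,0,-36]],"dr":[[0,0,0],[0,0,0],[0,0,0],[0,0,0],[0,0,0]],"jaw":[255,255,255,255,255]}'
python3 -m jog '{"travel":[[0,0,0],[-0.6,-5,0],[-0.6,-5,0],[-0.5,-4,0],[0,0,0]],"dr":[[0,0,0],[0,0,0],[0,0,0],[0,0,0],[0,0,0]],"jaw":[255,255,255,255,255]}'
python3 -m jog '{"travel":[[-0.5,-4,0],[-0.5,-4,0],[-0.5,-4,0],[-0.5,-4,0],[-0.5,-4,0]],"dr":[[0,0,0],[0,0,0],[0,0,0],[0,0,0],[0,0,0]],"jaw":[255,255,255,255,255]}'
python3 - <<'E'
from h import *
t=read_camera("top");s=read_camera("scene")
a=cv2.resize(t[180:260,170:390],(792,288),interpolation=2);b=cv2.resize(s[170:290,210:390],(450,300),interpolation=2)
b=np.pad(b,((0,0),(0,342),(0,0)));cv2.imwrite("pics/c2.png",np.vstack([a,b])[...,::-1])
E
```

```text
time: 2.75
eef_pos: [0.5528, 0.2247, 0.0418]
tcp_rot: [0.749, 0.662, -0.0, 0.0]
contact_force: [-0.1, -0.5, -0.0]
opening: -0.002
time: 3.17
eef_pos: [0.5539, 0.2118, 0.0468]
tcp_rot: [0.749, 0.663, 0.002, 0.002]
contact_force: [-0.1, 0.1, 1.1]
opening: -0.004
time: 3.58
eef_pos: [0.5491, 0.1922, 0.0434]
tcp_rot: [0.748, 0.663, -0.0, 0.0]
contact_force: [0.3, 0.5, 0.5]
opening: 0.0
```

View pics/c2.png

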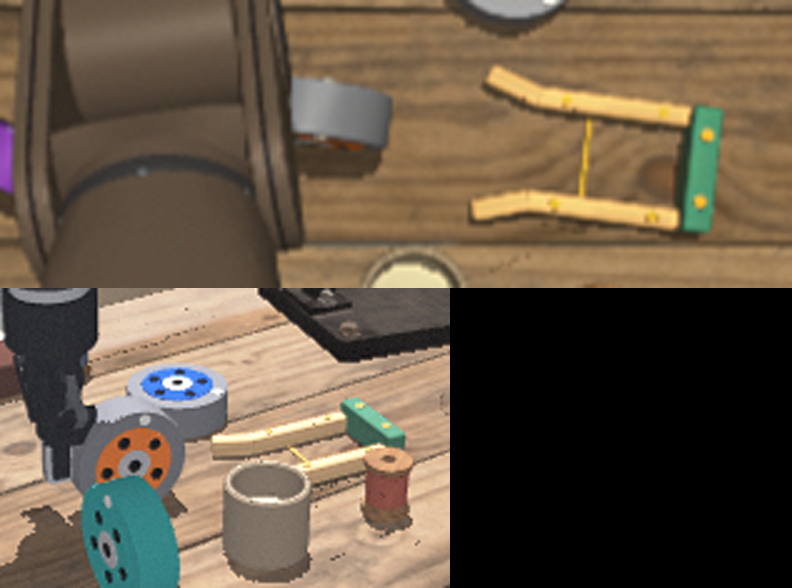

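The finger has met the wheel. The dot has turned about 12° forward, and the wheel is upright and in line. I'll push on slowly.

```bash

for i in 1 2 3; do python3 -m jog '{"travel":[[-0.6,-5,0],[-0.6,-5,0],[-0.6,-5,0],[-0.6,-5,0],[-0.6,-5,0]],"dr":[[0,0,0],[0,0,0],[0,0,0],[0,0,0],[0,0,0]],"jaw":[255,255,255,255,255]}'; done
python3 - <<'E'
from h import *
t=read_camera("top");s=read_camera("scene")
a=cv2.resize(t[180:260,170:390],(792,288),interpolation=2);b=cv2.resize(s[170:290,210:390],(450,300),interpolation=2)
b=np.pad(b,((0,0),(0,342),(0,0)));cv2.imwrite("pics/c3.png",np.vstack([a,b])[...,::-1])
E
```

```text
time: 4.1
eef_pos: [0.5461, 0.167, 0.0433]
tcp_rot: [0.748, 0.663, -0.0, -0.0]
contact_force: [0.3, 0.4, 0.1]
opening: 0.0
time: 4.52
eef_pos: [0.5431, 0.142, 0.0433]
tcp_rot: [0.748, 0.663, 0.0, 0.0]
contact_force: [0.1, 0.9, -0.7]
opening: 0.001
time: 4.93
eef_pos: [0.5401, 0.1171, 0.0433]
tcp_rot: [0.748, 0.663, -0.0, -0.0]
contact_force: [0.4, -0.4, -0.4]
opening: -0.001
```

View pics/c3.png

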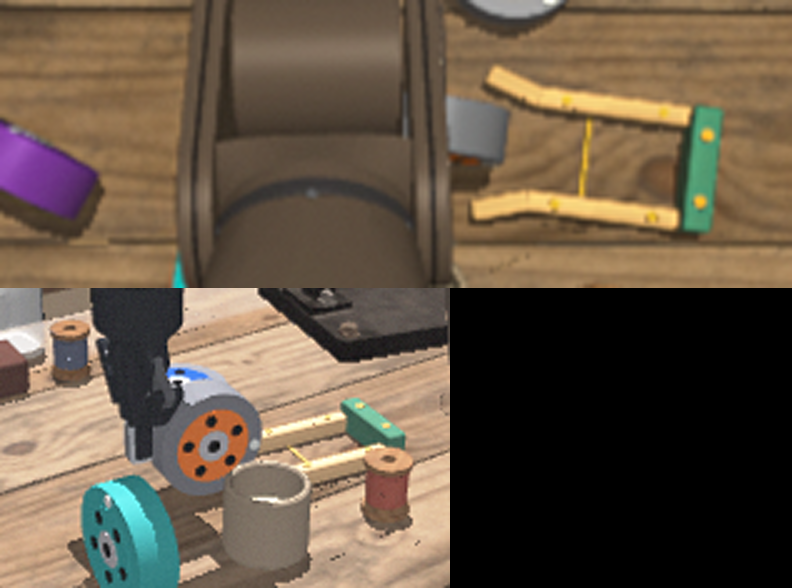

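The wheel is rolling true: the dot is now forward after about 100°, the front edge is entering the mouth at top px ~311, and the bystanders are untouched.

```bash

for i in 1 2 3; do python3 -m jog '{"travel":[[-0.6,-5,0],[-0.6,-5,0],[-0.6,-5,0],[-0.6,-5,0],[-0.6,-5,0]],"dr":[[0,0,0],[0,0,0],[0,0,0],[0,0,0],[0,0,0]],"jaw":[255,255,255,255,255]}'; done
for i in 1 2; do python3 -m jog '{"travel":[[-0.4,-3,0],[-0.4,-3,0],[-0.4,-3,0],[-0.4,-3,0],[-0.4,-3,0]],"dr":[[0,0,0],[0,0,0],[0,0,0],[0,0,0],[0,0,0]],"jaw":[255,255,255,255,255]}'; done
python3 - <<'E'
from h import *
t=read_camera("top");s=read_camera("scene")
a=cv2.resize(t[180:260,170:390],(792,288),interpolation=2);b=cv2.resize(s[170:290,210:390],(450,300),interpolation=2)
b=np.pad(b,((0,0),(0,342),(0,0)));cv2.imwrite("pics/c4.png",np.vstack([a,b])[...,::-1])
E
```

```text
time: 5.45
eef_pos: [0.5372, 0.0921, 0.0434]
tcp_rot: [0.748, 0.663, 0.0, -0.0]
contact_force: [0.3, 0.1, 0.3]
opening: -0.0
time: 5.87
eef_pos: [0.5341, 0.067, 0.0433]
tcp_rot: [0.748, 0.663, 0.0, 0.0]
contact_force: [0.4, 0.1, -0.2]
opening: 0.002
time: 6.28
eef_pos: [0.5311, 0.0421, 0.0433]
tcp_rot: [0.748, 0.663, -0.0, -0.0]
contact_force: [1.0, 0.3, 0.6]
opening: 0.003
time: 6.7
eef_pos: [0.5292, 0.0273, 0.0433]
tcp_rot: [0.748, 0.663, 0.0, -0.0]
contact_force: [0.1, -0.2, 0.3]
opening: -0.004
time: 7.12
eef_pos: [0.5272, 0.0122, 0.0433]
tcp_rot: [0.748, 0.663, -0.0, 0.0]
contact_force: [0.3, 0.2, -0.4]
opening: -0.0
```

View pics/c4.png

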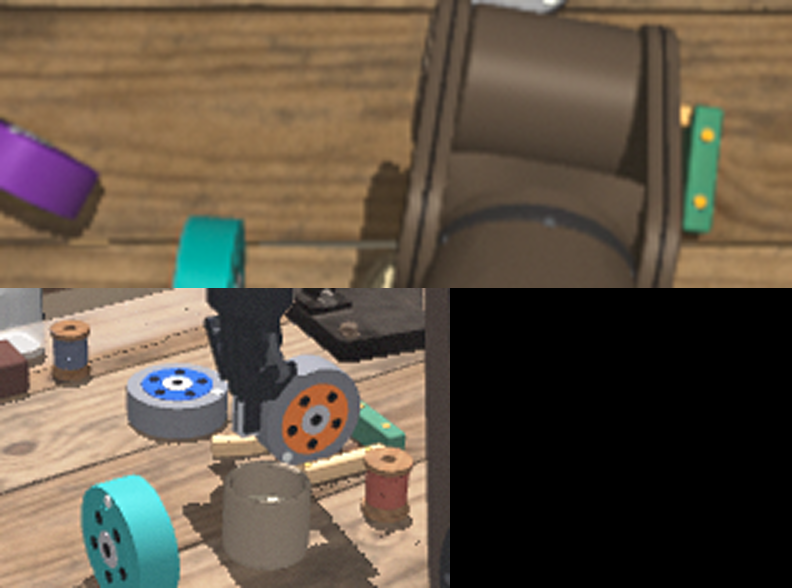

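The wheel is between the rails and climbing the bar: the dot is past the bottom, about 210° in total. I'll continue gently until it meets the stop.

```bash

python3 -m jog '{"travel":[[-0.4,-3,0],[-0.4,-3,0],[-0.2,-2,0],[-0.2,-2,0],[0,0,0]],"dr":[[0,0,0],[0,0,0],[0,0,0],[0,0,0],[0,0,0]],"jaw":[255,255,255,255,255]}'
python3 -m jog '{"travel":[[-0.1,-1,0],[-0.1,-1,0],[-0.1,-1,0],[-0.1,-1,0],[0,0,0]],"dr":[[0,0,0],[0,0,0],[0,0,0],[0,0,0],[0,0,0]],"jaw":[255,255,255,255,255]}'
python3 - <<'E'
from h import *
s=read_camera("scene")
cv2.imwrite("pics/c5.png",cv2.resize(s[190:270,250:390],(770,440),interpolation=2)[...,::-1])
E
```

```text
time: 7.63
eef_pos: [0.526, 0.0021, 0.0433]
tcp_rot: [0.748, 0.663, -0.0, 0.0]
contact_force: [0.2, -0.1, 0.1]
opening: -0.001
time: 8.05
eef_pos: [0.5256, -0.0016, 0.0433]
tcp_rot: [0.748, 0.663, -0.0, 0.0]
contact_force: [0.1, 0.2, 0.6]
opening: 0.002
```

View pics/c5.png

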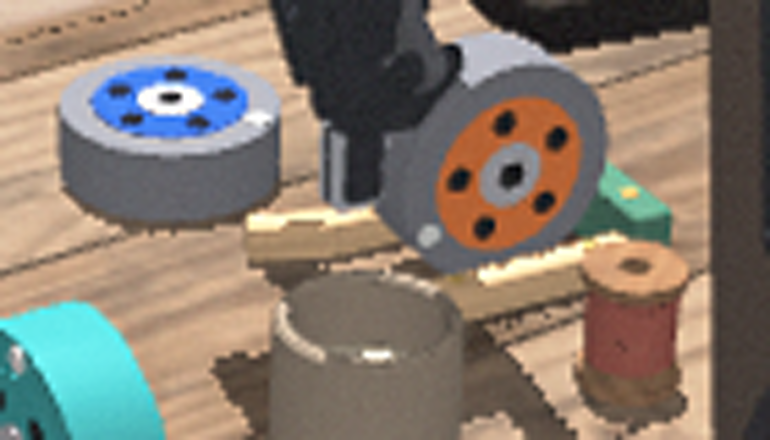

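```bash
python3 - <<'E'
from h import *
d=np.array([-.12,-.993]);d/=np.linalg.norm(d);n=np.array([-d[1],d[0]]);P=np.array([.5151,-.0647])
for z in(.05,.052):
    p=ray("scene",(343.1,221.8),z)[:2]-P;print("hub",p@d,p@n)
for uv in((250+632/5.5,190+190/5.5),): p=ray("scene",uv,.03)[:2]-P;print("stop screw",p@d,p@n)
for L in(-.02,-.01,0):   # expected hub-face pixel
    q=np.r_[P+d*L-n*.015,.05];c=camera_info("scene");v=c["R"]@q+c["t"];v=c["K"]@v;print(L,v[:2]/v[2])
print((get_state()["eef_pos"][:2]-P)@d)
E
```

```text
hub 0.004052693445525472 -0.013521319241951917
hub 0.0019157674258809337 -0.01664946263579094
stop screw 0.06411492852043557 -0.01609662487523951
-0.02 [334.43875191 224.25976846]
-0.01 [338.20377111 223.34712293]
0 [341.94275262 222.44078897]
-0.06399224077175202
```

By ray the hub is at about 0 ± 5 mm along the lane. I'll nudge 3 mm more to see whether the stop answers with force, then check.

```bash

python3 -m jog '{"travel":[[-0.1,-1,0],[-0.1,-1,0],[0,0,0]],"dr":[[0,0,0],[0,0,0],[0,0,0]],"jaw":[255,255,255]}'
python3 -m jog '{"travel":[[-0.1,-1,0],[-0.1,-1,0],[0,0,0]],"dr":[[0,0,0],[0,0,0],[0,0,0]],"jaw":[255,255,255]}'
```

```text
time: 8.35
eef_pos: [0.5254, -0.0036, 0.0433]
tcp_rot: [0.748, 0.663, -0.0, 0.0]
contact_force: [-0.0, -0.4, -0.4]
opening: -0.001
time: 8.6
eef_pos: [0.5252, -0.0056, 0.0433]
tcp_rot: [0.748, 0.663, -0.0, 0.0]
contact_force: [0.8, 0.0, -0.6]
opening: 0.0
```

No stop force yet, so I'll back straight off, rise and look from above.

```bash

python3 -m jog '{"travel":[[0.6,5,0],[1.2,10,0],[2,15,0],[2,15,0],[0,0,30]],"dr":[[0,0,0],[0,0,0],[0,0,0],[0,0,0],[0,0,0]],"jaw":[255,255,255,255,255]}'
python3 -m jog '{"travel":[[0,0,38],[0,0,38],[0,0,38],[0,38,0],[0,38,0]],"dr":[[0,0,0],[0,0,0],[0,0,0],[0,0,0],[0,0,0]],"jaw":[255,255,255,255,255]}'
python3 -m jog '{"travel":[[0,38,0],[0,38,0],[0,38,0],[0,38,0],[0,0,0]],"dr":[[0,0,0],[0,0,0],[0,0,0],[0,0,0],[0,0,0]],"jaw":[255,255,255,255,255]}'
python3 - <<'E'
from h import *
t=read_camera("top");s=read_camera("scene")
a=cv2.resize(t[185:255,285:385],(420,294),interpolation=2);b=cv2.resize(s[185:285,250:400],(450,300),interpolation=2)
a=np.pad(a,((0,0),(0,30),(0,0)));cv2.imwrite("pics/c6.png",np.vstack([a,b])[...,::-1])
H=hsv(t);m=np.zeros(H.shape[:2],bool);m[195:245,290:358]=((H[...,1]<60)&(H[...,2]>50))[195:245,290:358]
c=blob(m);b=cv2.boxPoints(cv2.minAreaRect(c));print(b)
d=np.array([-.12,-.993]);d/=np.linalg.norm(d);n=np.array([-d[1],d[0]]);P=np.array([.5151,-.0647])
for p in b: q=ray("top",p,.05)[:2]-P;print(q@d,q@n)
E
```

```text
time: 9.02
eef_pos: [0.5262, 0.0426, 0.0677]
tcp_rot: [0.748, 0.664, -0.004, -0.005]
contact_force: [-0.2, 1.2, -0.7]
opening: 0.003
time: 9.43
eef_pos: [0.5334, 0.1161, 0.1918]
tcp_rot: [0.75, 0.662, 0.003, 0.003]
contact_force: [-0.4, 0.1, -0.6]
opening: -0.003
time: 9.85
eef_pos: [0.5297, 0.2741, 0.1875]
tcp_rot: [0.746, 0.666, 0.001, -0.001]
contact_force: [-0.8, 0.1, 0.6]
opening: -0.0
[[320.47934 227.85173]
 [321.46555 211.0862 ]
 [357.98624 213.23448]
 [357.00003 230.00002]]
-0.04688784785772415 -0.01760515466584888
-0.048906326195176014 0.021520094007339625
0.03602540575276528 0.026980846655876745
0.037629540289778586 -0.01215151007134872
```

View pics/c6.png

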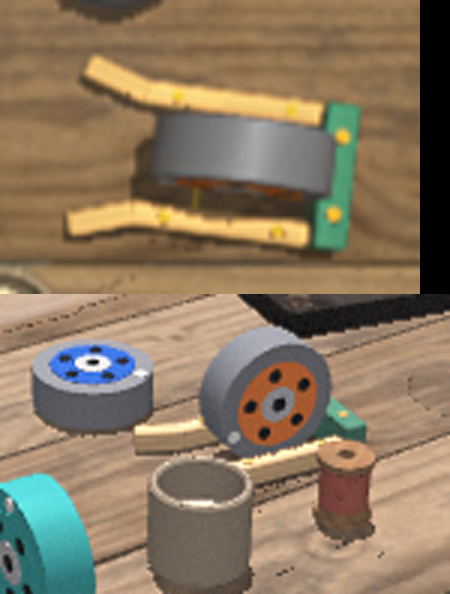

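The wheel stands upright between the rails, past the brass bar, with its front over the green stop. Its back edge is at x ≈ -48 mm, so the hub is at about +2 mm. I'll check that it is at rest and that the bystanders haven't moved, then hand in.

```bash

python3 - <<'E'
from h import *
np.save("a.npy",read_camera("top").astype(int))
E
python3 -m jog '{"travel":[[0,0,0],[0,0,0],[0,0,0],[0,0,0],[0,0,0]],"dr":[[0,0,0],[0,0,0],[0,0,0],[0,0,0],[0,0,0]],"jaw":[255,255,255,255,255]}'
python3 - <<'E'
from h import *
t=read_camera("top").astype(int);a=np.load("a.npy");o=cv2.imread("pics/top0.png")[...,::-1].astype(int)
D=lambda p,q,x0,x1,y0,y1:np.abs(p-q)[y0:y1,x0:x1].max(2).__gt__(40).sum()
print("wheel settle",D(t,a,300,375,195,245))
print("spare,pot,spool vs start",D(t,o,292,336,144,188),D(t,o,268,302,248,282),D(t,o,327,350,257,280),"turq",D(t,o,215,240,238,288))
print(get_state()["contact_force"])
sign_off()
E
```

```text
time: 10.42
eef_pos: [0.5312, 0.2668, 0.1874]
tcp_rot: [0.749, 0.663, 0.0, 0.0]
contact_force: [1.2, 0.7, 0.3]
opening: 0.0
wheel settle 0
spare,pot,spool vs start 0 0 0 turq 7
[ 0.79596399 -0.23623615  0.33056695]
the job is handed in; nothing more can be done
```

The orange-hubbed wheel is standing upright in the rest, past the brass bar and close to the green stop, and I've handed the job in. I pushed it from behind with the shut fingers, with the fingertips just below hub height, and it rolled about 210 mm on its rim. Its white dot turned with it throughout. I then backed the arm off and raised it clear, about 10.5 s into the 42 s allowed.

- **Wheel position:** the last top view puts the hub about 2 mm beyond the parked place, with roughly 5 mm of measuring error. It sits a few mm towards the +y rail. I never felt the stop through the force reading, so it may be just short of touching. The scene-camera rays disagreed with the top view by about 5 mm along the lane.
- **Still standing:** no pixels changed around the wheel over the last half second before hand-in.
- **Bystanders:** the spare wheel, glue pot and thread spool matched their starting pictures exactly. The turquoise look-alike showed 7 changed pixels; I put this down to shadow and did not check it further.
- **Forces:** every force reading stayed within about 1 N per axis.

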